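# Load a handle blank into the indexing table and turn it one click

## Task

Pick up the loose round handle blank that is as tall as the two already in the indexing table, and stand it upright in the empty pocket beside the steel post on the table's base (the loading station), right down on the pocket's floor. Let it go, then turn the disc exactly one click (a quarter turn) anticlockwise seen from above, leaving the blank standing in its pocket; the black upright handle on the disc is there for turning it.

Things in the scene. Friction and masses are not known exactly. Their poses are not given: they have to be found in the camera images.
- blank: Loose beech rod standing on end, 36 mm in diameter, 80 mm tall, about 57 g. Origin: centre of its underside; z up the rod. A square blank (36 x 36 x 80 mm) and a short round stub (36 mm diameter, 40 mm tall), not wanted, stand 90 mm or more away, in any order. Two blanks like this one already stand in the disc, their tops 133 mm above the bench.
- pocket (a point): Centre of the floor of the cup to load, 53 mm above the bench, next to the base's steel post (58 mm high). Grey funnel cup, inside 44 mm wide at the floor, 64 mm at the rim, rim 80 mm above the bench. Turns with the disc; x axis points to the disc's axis, 78 mm away; z up. Four cups, a quarter turn apart: the next anticlockwise and the opposite one are full, the next clockwise is empty.
- handle (a point): Black round upright handle, 20 mm in diameter, near the rim of the 260 mm disc (disc top 50 mm above the bench); its sleeve spans 65 to 125 mm above the bench. Point: on its centre line, 108 mm above the bench, 118 mm from the disc's axis, 45 degrees clockwise (from above) of the pocket to load. Turns with the disc; axes parallel to the pocket's.
- carousel (a joint): Angle of the disc about its vertical axis in rad: 0 at the start, growing anticlockwise seen from above; one click is 1.571. A spring detent holds the disc at every quarter turn: about 0.2 N m (2 N at the handle) to break away; past half way the spring draws it on to the next click.
There are look-alikes about, which are no part of the job. Leave any blue or red look-alike of the blank alone.

How it is judged:
By the outcome, as a careful person would: the job done as asked, in the order asked, and still so for the second after the job is handed in, with the robot touching nothing.
It also fails if it takes over 53 s, if anything falls off the work surface, if the arm or the gripper's body presses on something with over 40 N, if the wrist force passes 120 N, or if a joint passes its speed limit or range.

## Robot

A 7-joint arm with a two-finger parallel gripper is mounted at the origin on the work surface. World frame = base frame: x ahead of the robot, y to its left, z up, the work surface at z = 0. Lengths are in m, angles in rad, forces in N, time in s.
With the tool pointing down it reaches from about 0.4 to 0.75 m from the base axis. Payload 19.5 kg.
Tool frame: the origin (TCP) lies between the finger pads; the fingertips stand 22 mm ahead of it and the grasp point (between the pads) lies 3 mm ahead of it (manip.tips_ahead is the distance from the TCP to the fingertips, in m); y points along the fingers, x is the direction in which the jaws open and shut, and the axes are right-handed (so a half turn about y gives the same grasp; the last joint's range is limited). The gripper opens to 85 mm and grips with 20 to 120 N. Pads are 22 mm wide; open, the fingers measure 114 mm over their backs; the gripper's body (76 mm by 85 mm) begins 54 mm behind the grasp point. The pads swing forward as they close: fully open they stand 13 mm farther back than shut.
Start: joints at [1.28, 0.707, -0.028, 1.485, 0.022, 0.951, -0.075], TCP at [0.142, -0.557, 0.253] pointing down, gripper open.
Joint ranges: [-2.71, 2.71], [-0.32, 2.16], [-1.57, 1.52], [0, 2.45], [-1.46, 4.6], [0, 2.02], [-2.83, 2.83]. Speed limits (rad/s): [1.89, 1.89, 2.57, 2.57, 3.01, 3.01, 3.01].

## Interface

Orientations are given as a unit quaternion [w, x, y, z].
In Python, from plant import manip gives the robot as it stands.
- The arm moves only by the tool servo_tool, never from a script. Its argument "series" is a list of rows, each a list of 5 numbers: the shift along the tool's x, y, z in units of 40 mm (1.0 is 40 mm), then the turn about the tool's y in degrees, then the gripper command: -1 is shut, 1 is fully open, values between are in proportion. In form: [[x, y, z, turn, gripper], ...]. A call has exactly 8 rows; each row shifts and turns the commanded pose from where the row before left it, along the tool's axes as they then stand; what a row does not reach is not made up. A row lasts 1/10 s, in which the tool goes at most 50 mm and 8.59 degrees, less where a joint would pass 70% of its speed; a pose out of reach is approached as far as the arm can. A call is refused whole if a number of a shift passes 1 or a number of a turn 8.59, either way. A call with a gripper value outside its range is refused whole. The fingers move at their own pace and stop on an object; "force" is the grip in N (left out, the last holds). Time passes only in rows, so rows that do not move let the fingers close, or fill a call up. It gives the time, the measured TCP pose, the force and the opening at its end, in the units of the state.
- manip.observe(): the state, without advancing time (a new reading comes with each control period).
- manip.get_image(name): name is "side" or "top" or "wrist"; returns the picture (480x640x3 uint8, blue, green, red); there is no depth.
- manip.camera_model(name): a dict with "mtx" (3x3 intrinsics, pixels), "dist_coeffs" ([k1, k2, p1, p2, k3] as OpenCV has them; the pictures are not rectified), "eye" and "orientation" of the camera in the world. Camera axes: x right, y up, looking along -z (the intrinsics and any distortion apply to the point x, -y, -z); pixel columns grow to the right and rows downward; lengths in m; the calibration is good to about 2 mm. A picture is of the moment at which its call begins: read the wrist's pose just before it. camera_model takes no time and is no camera call; for the wrist camera it gives the pose at the moment of the call.
- manip.close_job(): hands the job in, once; it reports no verdict.
Trained networks look in the newest picture that a camera, given by its name, has taken for a name from the list of things; names that differ only in an ending like _2 or _b are one class to them, and where a whole thing is asked for, a point or a joint stands for the part that bears it (a point fixed in the world has none). Each returns a list of dicts, best first, with "conf" (0 to 1); they miss things now and then, are a little off and sometimes report something else, mostly with a low value. They report only what shows in the picture. A call takes as long as a camera call. They do not tell look-alikes from the thing itself.
- manip.masks_of(camera, thing): "mask" (480x640 bool, what is visible of it) and "rect" ([left, top, width, height] in pixels, round what is visible of it).
The state is a dict: "clock": time; "qpos": joint angles; "qd": joint speeds; "tau": joint torques, N m; "tcp_pos": TCP position; "ee_rot": TCP orientation; "contact_force": force on the tool from outside, world axes, zero at the start; "torque": the same for the moment, N m; "grip_width": finger opening in m.
Only numpy, scipy, OpenCV 4.12 (cv2) and the standard library are available. Lean on these libraries where they do the work, as an engineer would, in place of code of your own. Each camera call takes 0.05 s, during which the arm holds its last target.

## Working session

There is one attempt and no reset: what is moved stays moved. The work goes in short steps, Python scripts to look and compute and a tool call to move; the robot and the scene stay as the last step left them, time stands still between calls to the robot, and variables do not carry over. Pictures are saved under pics/ and viewed, and the job is handed in when it is done.

Besides the shell and the picture viewer there is one more tool, called after "Emit:" as name(argument=value, ...) on one line, values as JSON. servo_tool: Moves the arm, as the interface text tells. Its arguments: {"type":"object","properties":{"series":{"type":"array","items":{"type":"array","items":{"type":"number"}}},"force":{"type":"number"}},"required":["series"]}

```bash
mkdir -p pics; ls; python3 - <<'E'
from plant import manip
import cv2,numpy as np
s=manip.observe();print(s)
for n in("side","top","wrist"):
    im=manip.get_image(n);cv2.imwrite(f"pics/{n}0.png",im)
    m=manip.camera_model(n);print(n,{k:np.round(np.array(v),4).tolist() for k,v in m.items()})
    for t in("blank","pocket","handle"):
        if n!="wrist":
            for d in manip.masks_of(n,t):print(n,t,d["conf"],d["rect"])
E
```

```text
pics
{'clock': 0.0, 'qpos': array([ 1.28030789,  0.70706357, -0.02763322,  1.48498972,  0.02200505,
        0.95088474, -0.07548716]), 'qd': array([ 0.00043486, -0.00185598, -0.00032489, -0.00136953,  0.00109468,
       -0.00083235, -0.00169741]), 'tau': array([ 8.69391624e-04, -8.83202720e+01,  1.23469971e+00, -2.36160868e+01,
        1.69082684e-02,  6.50119749e-03,  2.56650168e-05]), 'tcp_pos': array([ 0.14153193, -0.55707125,  0.25285213]), 'ee_rot': array([ 0.55839834, -0.55796036,  0.43438842, -0.43379516]), 'contact_force': array([-0.13079524,  0.22963798, -0.40992856]), 'torque': array([0.00563969, 0.00967572, 0.04993146]), 'grip_width': 0.08547398659403298}
side {'mtx': [[533.695, 0.0, 316.0269], [0.0, 533.695, 234.2617], [0.0, 0.0, 1.0]], 'dist_coeffs': [-0.0575, 0.0, 0.0, 0.0, 0.0], 'eye': [0.3633, 0.7001, 0.5093], 'orientation': [-0.069, -0.0387, 0.4984, 0.8633]}
side blank 0.78 [331.9, 168.7, 16.4, 41.1]
side blank 0.76 [310.8, 181.0, 21.1, 49.8]
side blank 0.64 [367.8, 165.4, 17.1, 41.7]
side pocket 0.62 [118.3, 259.2, 196.0, 145.9]
side handle 0.73 [117.2, 263.8, 195.2, 141.8]
top {'mtx': [[508.9501, 0.0, 310.2194], [0.0, 508.9501, 239.6362], [0.0, 0.0, 1.0]], 'dist_coeffs': [-0.0393, 0.0, 0.0, 0.0, 0.0], 'eye': [0.4061, -0.0361, 1.1231], 'orientation': [0.7073, 0.0216, -0.0322, -0.7058]}
top blank 0.76 [417.3, 238.1, 22.5, 18.9]
top blank 0.65 [427.6, 273.6, 26.6, 19.0]
top blank 0.57 [378.5, 225.7, 24.5, 18.9]
top handle 0.97 [148.9, 137.9, 120.8, 120.5]
wrist {'mtx': [[374.9255, 0.0, 318.3494], [0.0, 374.9255, 237.1618], [0.0, 0.0, 1.0]], 'dist_coeffs': [0.004, 0.0, 0.0, 0.0, 0.0], 'eye': [0.2238, -0.5363, 0.3738], 'orientation': [0.7779, -0.1313, 0.1028, -0.6059]}
```

View images.

View pics/top0.png

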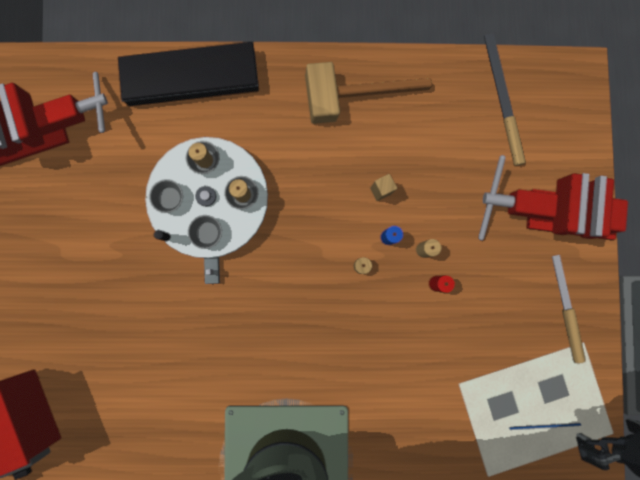

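View pics/side0.png

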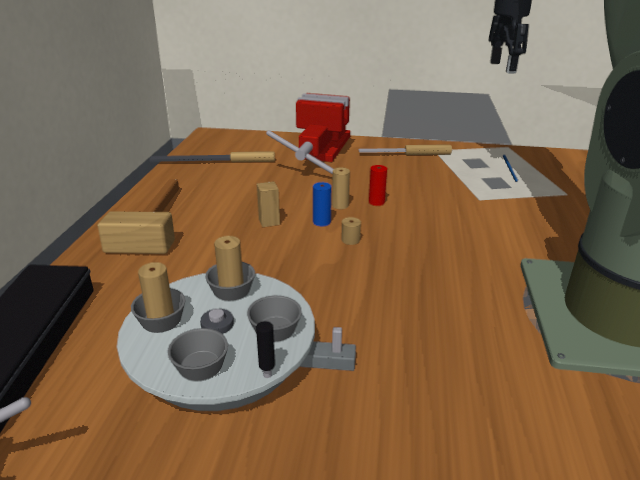

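View pics/wrist0.png

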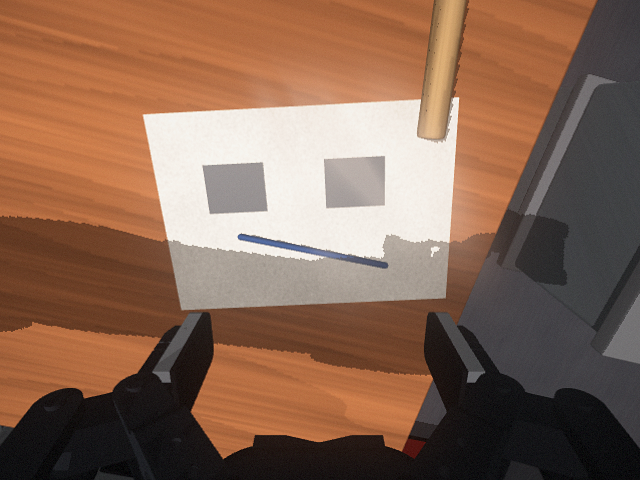

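```bash
cat > h.py <<'E'
from plant import manip
import cv2,numpy as np
from scipy.spatial.transform import Rotation as R
def rot(q): return R.from_quat([q[1],q[2],q[3],q[0]]).as_matrix()
def cam(n):
    m=manip.camera_model(n);return {k:np.array(v,float) for k,v in m.items()}
def proj(m,P):
    p=(np.atleast_2d(P)-m["eye"])@rot(m["orientation"])
    p=p*[1,-1,-1]
    return cv2.projectPoints(p.reshape(-1,1,3),np.zeros(3),np.zeros(3),m["mtx"],m["dist_coeffs"])[0].reshape(-1,2)
def ray(m,uv,z):
    u=cv2.undistortPoints(np.array(uv,float).reshape(-1,1,2),m["mtx"],m["dist_coeffs"]).reshape(-1,2)
    d=np.c_[u[:,0],-u[:,1],-np.ones(len(u))]@rot(m["orientation"]).T
    return m["eye"]+d*((z-m["eye"][2])/d[:,2])[:,None]
def circ(c,r,z,n=40):
    t=np.linspace(0,2*np.pi,n,endpoint=False);return np.c_[c[0]+r*np.cos(t),c[1]+r*np.sin(t),np.full(n,z)]
E
python3 - <<'E'
from h import *
from scipy.optimize import least_squares
s=manip.observe();print(np.round(rot(s["ee_rot"]),3))
M={n:cam(n) for n in("top","side")}
ct,cs=M["top"],M["side"]
print("blank est top",ray(ct,[[432,245]],.08))
ims={n:cv2.imread(f"pics/{n}0.png") for n in M}
def rectof(P,n):
    q=proj(M[n],P);a=q.min(0);b=q.max(0);return np.r_[a,b]
def tgt(r):return np.array([r[0],r[1],r[0]+r[2],r[1]+r[3]])
def f(x,w):
    P=np.r_[circ(x,.018,0),circ(x,.018,.08)]
    return np.r_[rectof(P,"top")-tgt([417.3,238.1,22.5,18.9]) if 't' in w else [],rectof(P,"side")-tgt([331.9,168.7,16.4,41.1]) if 's' in w else []]
for w in("t","s","ts"):
    r=least_squares(f,ray(ct,[[432,247]],.08)[0,:2],args=(w,));print(w,r.x,r.fun.round(1))
# disc
d=[tgt([148.9,137.9,120.8,120.5])]
r=least_squares(lambda x:rectof(circ(x,.13,.05,200),"top")-d[0],[.5,.2]);print("disc",r.x,r.fun)
t=ims["top"]
cv2.imwrite("pics/disc1.png",cv2.resize(t[125:290,130:290],None,fx=3.6,fy=3.6,interpolation=cv2.INTER_CUBIC))
sd=ims["side"]
cv2.imwrite("pics/disc2.png",cv2.resize(sd[225:415,105:365],None,fx=3,fy=3,interpolation=cv2.INTER_CUBIC))
cv2.imwrite("pics/bl1.png",cv2.resize(np.hstack([t[160:300,340:470],sd[150:290,250:400]]),None,fx=2.8,fy=2.8,interpolation=cv2.INTER_CUBIC))
E
```

```text
[[ 0.246 -0.     0.969]
 [-0.969  0.     0.246]
 [-0.    -1.    -0.   ]]
blank est top [[ 0.47515059 -0.30343168  0.08      ]]
t [ 0.47158277 -0.3050014 ] [-1.7 -0.1  1.6  0.1]
s [ 0.47123132 -0.2936626 ] [-1.  -0.9  1.   0.7]
ts [ 0.47181854 -0.30311398] [-2.6 -0.2  0.7 -0.  -0.7 -2.7  1.2 -1.4]
disc [0.57706339 0.16259979] [-0.71672396 -0.2975041   0.7139276   0.27156457]
```

View pics/disc1.png

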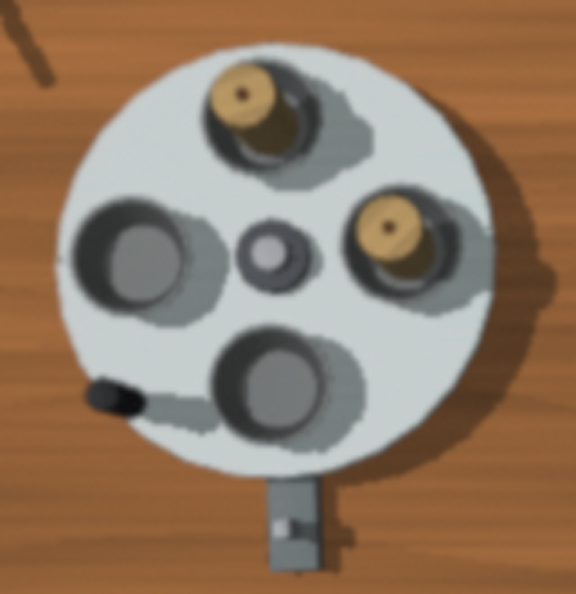

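View pics/disc2.png

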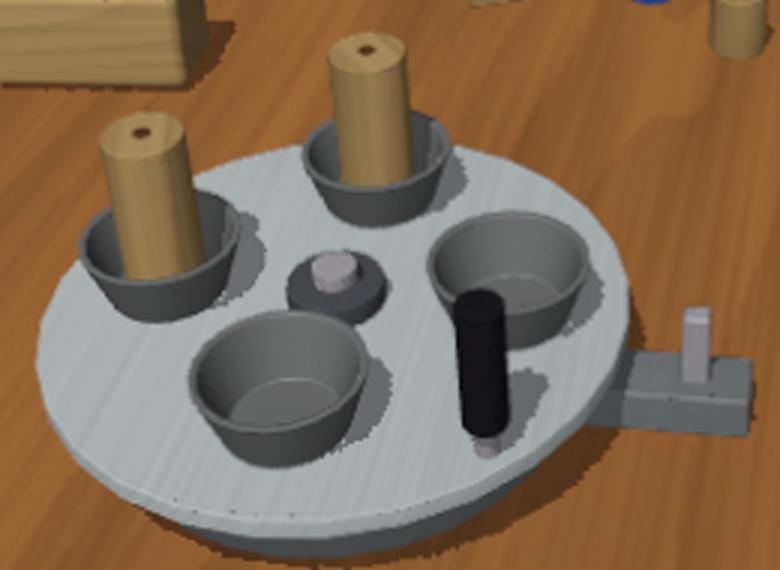

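View pics/bl1.png

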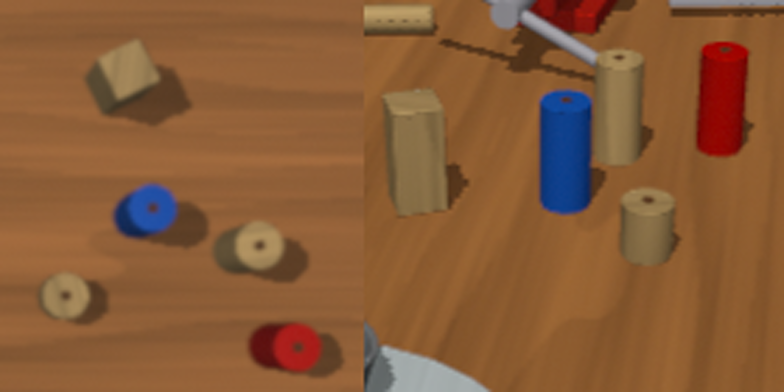

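```bash
python3 - <<'E'
from h import *
from scipy.optimize import least_squares
M={n:cam(n) for n in("top","side")}
T=lambda p:((np.array(p)+.5)/3.6-.5+[130,125])
S=lambda p:((np.array(p)+.5)/3-.5+[105,225])
B=lambda p:((np.array(p)+.5)/2.8-.5+[340,160])
B2=lambda p:((np.array(p)-[364,0]+.5)/2.8-.5+[250,150])
bt=B([259,245]);bs=B2([619,57])
print("blank by top hole",ray(M["top"],[bt],.08),"side",ray(M["side"],[bs],.08))
def bb(x0,x1,y0,y1,F): a=F([x0,y0]);b=F([x1,y1]);return np.r_[a,b]
def rect(n,P): q=proj(M[n],P);return np.r_[q.min(0),q.max(0)]
def pk(x,k,r=.078): # x: cx,cy,phi(dir of load pocket)
    a=x[2]+k*np.pi/2;return x[:2]+r*np.array([np.cos(a),np.sin(a)])
def f(x,which):
    o=[]
    R0=.0335
    if 't' in which:
        o+=list(rect("top",circ(pk(x,0),R0,.08))-bb(211,327,325,444,T))
        o+=list(rect("top",circ(pk(x,-1),R0,.08))-bb(72,187,197,314,T))
        o+=list(rect("top",circ(x,.13,.05))-bb(57,494,43,479,T))
        o+=list(proj(M["top"],np.r_[pk(x,-.5,.118),.125])[0]-T([103,394]))
        o+=list(.5*(proj(M["top"],np.r_[pk(x,1),.133])[0]-T([389,227])))
        o+=list(.5*(proj(M["top"],np.r_[pk(x,2),.133])[0]-T([242,94])))
    if 's' in which:
        o+=list(rect("side",circ(pk(x,0),R0,.08))-bb(427,588,211,302,S))
        o+=list(rect("side",circ(pk(x,-1),R0,.08))-bb(190,368,310,433,S))
        o+=list(proj(M["side"],np.r_[pk(x,-.5,.118),.125])[0]-S([480,299]))
        o+=list(.5*(proj(M["side"],np.r_[pk(x,1),.133])[0]-S([367,50])))
        o+=list(.5*(proj(M["side"],np.r_[pk(x,2),.133])[0]-S([142,132])))
    return np.array(o)
for w in("t","s","ts"):
    r=least_squares(f,[.577,.163,np.pi],args=(w,),loss="soft_l1")
    print(w,r.x,np.round(f(r.x,w),1).tolist(),"pocket",pk(r.x,0),"handle",pk(r.x,-.5,.118))
print("post",ray(M["top"],[T([284,527])],.058))
E
```

```text
blank by top hole [[ 0.47064179 -0.30372947  0.08      ]] side [[ 0.47127609 -0.30020125  0.08      ]]
t [0.57964217 0.16939091 3.19018916] [-0.1, 0.4, 0.3, -0.2, -0.1, 0.3, 0.3, -0.1, -0.4, -0.2, 0.4, -0.3, -0.4, 0.0, 0.1, 0.0, 0.1, -0.1] pocket [0.50173426 0.16560187] handle [0.49224885 0.24867778]
s [0.58036042 0.17289174 3.20175442] [0.9, -0.3, -0.8, 1.6, 1.2, 0.2, -0.9, -2.3, 0.2, 0.4, -0.5, -0.1, -0.3, 0.2] pocket [0.50250154 0.16820195] handle [0.49205599 0.2511626 ]
ts [0.58015355 0.17069354 3.19433873] [-0.5, 0.1, -0.2, -0.5, -0.7, 0.3, -0.4, -0.2, -1.0, -0.4, -0.2, -0.5, -0.9, -0.1, -0.3, -0.2, -0.3, -0.2, 1.4, -1.0, -0.4, 0.8, 1.6, -0.9, -0.6, -3.6, 0.2, -0.5, 0.0, -0.5, 0.2, -0.4] pocket [0.50226203 0.16658125] handle [0.49243197 0.24961708]
post [[0.42097393 0.16001251 0.058     ]]
```

```bash
cat >> h.py <<'E'
def plan(goal,yaw_deg,n,g,nturn=None,pose=None):
    """print rows (tool units) to reach goal TCP xyz with tool-x world angle yaw_deg, from measured pose"""
    s=manip.observe();p=np.array(s["tcp_pos"]);r=rot(s["ee_rot"]);a=np.arctan2(r[1,0],r[0,0])
    if pose is not None: p=np.array(pose[:3],float);a=np.radians(pose[3])
    print("from",p.round(4),np.degrees(a).round(2),"t",s["clock"])
    dt=-(((yaw_deg-np.degrees(a))+180)%360-180);nt=nturn or n
    d=(np.array(goal)-p)/n
    out=[]
    for i in range(n):
        x=np.array([np.cos(a),np.sin(a)]);z=np.array([-np.sin(a),np.cos(a)])
        t=round(dt/nt,2) if i<nt else 0
        out.append([round(x@d[:2]/.04,3),round(-d[2]/.04,3),round(z@d[:2]/.04,3),t,g]);a-=np.radians(t)
    for i in range(0,n,8):print(out[i:i+8])
E
python3 - <<'E'
from h import *
plan([.4707,-.3025,.253],-45,16,1,8)
E
```

```text
from [ 0.1416 -0.5572  0.2532] -75.75 t 0.45
[[np.float64(-0.259), np.float64(0.0), np.float64(0.596), np.float64(-3.84), 1], [np.float64(-0.219), np.float64(0.0), np.float64(0.612), np.float64(-3.84), 1], [np.float64(-0.177), np.float64(0.0), np.float64(0.626), np.float64(-3.84), 1], [np.float64(-0.135), np.float64(0.0), np.float64(0.636), np.float64(-3.84), 1], [np.float64(-0.092), np.float64(0.0), np.float64(0.644), np.float64(-3.84), 1], [np.float64(-0.049), np.float64(0.0), np.float64(0.648), np.float64(-3.84), 1], [np.float64(-0.005), np.float64(0.0), np.float64(0.65), np.float64(-3.84), 1], [np.float64(0.038), np.float64(0.0), np.float64(0.649), np.float64(-3.84), 1]]
[[np.float64(0.082), np.float64(0.0), np.float64(0.645), 0, 1], [np.float64(0.082), np.float64(0.0), np.float64(0.645), 0, 1], [np.float64(0.082), np.float64(0.0), np.float64(0.645), 0, 1], [np.float64(0.082), np.float64(0.0), np.float64(0.645), 0, 1], [np.float64(0.082), np.float64(0.0), np.float64(0.645), 0, 1], [np.float64(0.082), np.float64(0.0), np.float64(0.645), 0, 1], [np.float64(0.082), np.float64(0.0), np.float64(0.645), 0, 1], [np.float64(0.082), np.float64(0.0), np.float64(0.645), 0, 1]]
```

Emit:
servo_tool(series=[[-0.26, 0, 0.6, -3.84, 1], [-0.22, 0, 0.61, -3.84, 1], [-0.18, 0, 0.63, -3.84, 1], [-0.13, 0, 0.64, -3.84, 1], [-0.09, 0, 0.64, -3.84, 1], [-0.05, 0, 0.65, -3.84, 1], [0, 0, 0.65, -3.84, 1], [0.04, 0, 0.65, -3.84, 1]], force=40)

```text
clock: 1.25
tcp_pos: [0.3074, -0.4293, 0.2533]
ee_rot: [-0.654, 0.654, -0.27, 0.27]
contact_force: [0.2, -0.0, -0.2]
grip_width: 0.0854
```

Emit:
servo_tool(series=[[0.08, 0, 0.645, 0, 1], [0.08, 0, 0.645, 0, 1], [0.08, 0, 0.645, 0, 1], [0.08, 0, 0.645, 0, 1], [0.08, 0, 0.645, 0, 1], [0.08, 0, 0.645, 0, 1], [0.08, 0, 0.645, 0, 1], [0.08, 0, 0.645, 0, 1]])

```text
clock: 2.05
tcp_pos: [0.4715, -0.3015, 0.2533]
ee_rot: [-0.653, 0.653, -0.271, 0.271]
contact_force: [0.8, 0.1, 0.6]
grip_width: 0.0858
```

```bash
sed -i 's/round(x@d\[:2\]\/.04,3)/float(round(x@d[:2]\/.04,2))/;s/round(-d\[2\]\/.04,3)/float(round(-d[2]\/.04,2))/;s/round(z@d\[:2\]\/.04,3)/float(round(z@d[:2]\/.04,2))/;s/t=round(dt\/nt,2)/t=float(round(dt\/nt,2))/' h.py
python3 - <<'E'
from h import *
s=manip.observe();m=cam("wrist")
im=manip.get_image("wrist");cv2.imwrite("pics/w1.png",im)
print(s["tcp_pos"],s["clock"],s["qd"].round(3),s["contact_force"])
np.savez("w1.npz",**m)
for d in manip.masks_of("wrist","blank"):
    print(d["conf"],d["rect"])
E
```

```text
[ 0.47149688 -0.30151002  0.25332736] 2.05 [-0.467  0.122  0.043 -0.3   -0.031  0.172 -0.388] [0.8285578 0.0598291 0.6010751]
0.85 [259.8, 248.3, 44.2, 69.8]
0.72 [252.6, 100.7, 44.8, 47.0]
```

View pics/w1.png

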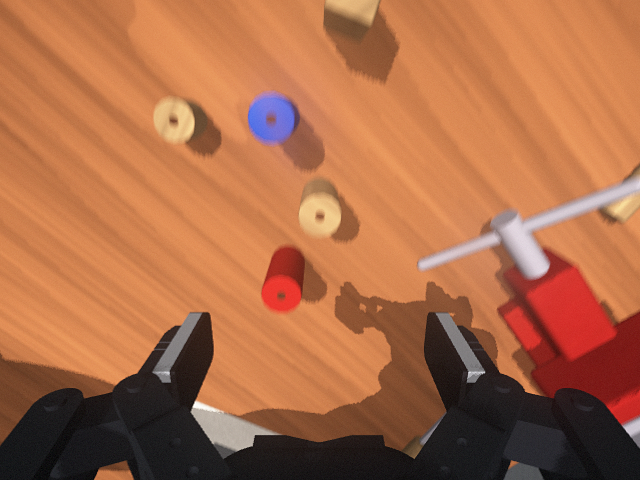

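```bash

python3 - <<'E'
from h import *
s=manip.observe();m=cam("wrist")
im=manip.get_image("wrist");cv2.imwrite("pics/w2.png",im)
print(s["tcp_pos"],s["clock"],s["qd"].round(3),np.abs(m["eye"]-s["tcp_pos"]))
c=im[60:330,140:390];cv2.imwrite("pics/w2c.png",cv2.resize(c,None,fx=2,fy=2,interpolation=cv2.INTER_CUBIC))
print(proj(m,[[.4707,-.3025,.08]]), ray(m,[[320,216],[273,119],[281,296]],.08))
E
```

```text
[ 0.47310048 -0.29956797  0.25311739] 2.15 [ 0.058 -0.014  0.029  0.037  0.011 -0.011  0.04 ] [0.05957966 0.06019704 0.12069127]
[[319.34305903 221.96195531]] [[ 0.47464582 -0.29928865  0.08      ]
 [ 0.50276358 -0.22111425  0.08      ]
 [ 0.39912124 -0.3268213   0.08      ]]
```

View pics/w2c.png

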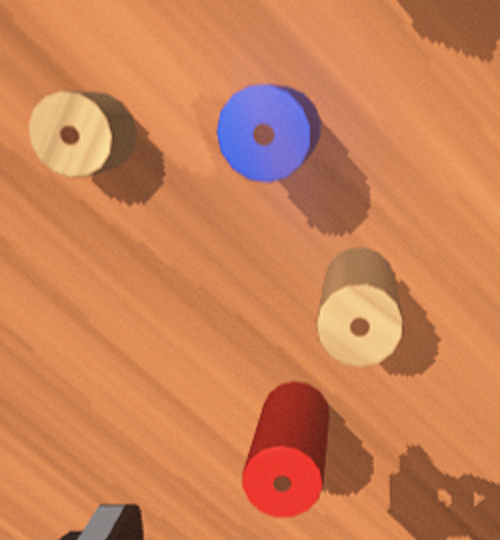

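```bash

python3 - <<'E'
from h import *
plan([.4703,-.3028,.061],-45,7,1)
E
```

```text
from [ 0.4716 -0.3011  0.2531] -44.89 t 2.2
[[0.0, 0.69, -0.01, 0.02, 1], [0.0, 0.69, -0.01, 0.02, 1], [0.0, 0.69, -0.01, 0.02, 1], [0.0, 0.69, -0.01, 0.02, 1], [0.0, 0.69, -0.01, 0.02, 1], [0.0, 0.69, -0.01, 0.02, 1], [0.0, 0.69, -0.01, 0.02, 1]]
```

Emit:
servo_tool(series=[[0, 0.69, -0.01, 0, 1], [0, 0.69, -0.01, 0, 1], [0, 0.69, -0.01, 0, 1], [0, 0.69, -0.01, 0, 1], [0, 0.69, -0.01, 0, 1], [0, 0.69, 0, 0, 1], [0, 0.65, 0, 0, 1], [0, 0, 0, 0, 1]])

```text
clock: 3.0
tcp_pos: [0.4676, -0.3036, 0.0593]
ee_rot: [0.653, -0.653, 0.273, -0.269]
contact_force: [0.4, -0.9, 1.4]
grip_width: 0.0854
```

Emit:
servo_tool(series=[[0, 0, 0, 0, -1], [0, 0, 0, 0, -1], [0, 0, 0, 0, -1], [0, 0, 0, 0, -1], [0, 0, 0, 0, -1], [0, 0, 0, 0, -1], [0, 0, 0, 0, -1], [0, 0, 0, 0, -1]], force=40)

```text
clock: 3.8
tcp_pos: [0.4697, -0.304, 0.0628]
ee_rot: [-0.653, 0.653, -0.27, 0.271]
contact_force: [-0.5, 0.8, 10.5]
grip_width: 0.0352
```

```bash

python3 - <<'E'
from h import *
s=manip.observe();m=cam("wrist")
im=manip.get_image("wrist");im2=manip.get_image("side")
cv2.imwrite("pics/w3.png",np.hstack([cv2.resize(im,(400,300)),im2[100:400,200:600]]))
print(s["tcp_pos"],s["grip_width"],s["contact_force"])
E
```

```text
[ 0.46965321 -0.30395204  0.06281017] 0.035195016007274704 [-0.48813597  0.81955768 10.48720424]
```

View pics/w3.png

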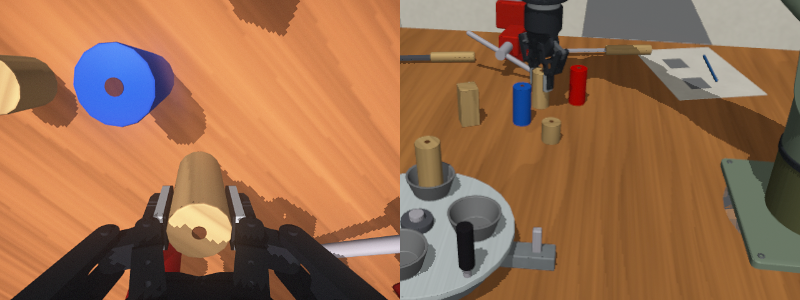

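```bash

python3 - <<'E'
from h import *
plan([.502,.166,.225],0,16,-1,12,pose=[.4697,-.304,.222,-45])
E
```

```text
from [ 0.4697 -0.304   0.222 ] -45.0 t 3.9
[[-0.48, -0.0, 0.55, -3.75, -1], [-0.45, -0.0, 0.59, -3.75, -1], [-0.41, -0.0, 0.61, -3.75, -1], [-0.37, -0.0, 0.64, -3.75, -1], [-0.32, -0.0, 0.66, -3.75, -1], [-0.28, -0.0, 0.68, -3.75, -1], [-0.23, -0.0, 0.7, -3.75, -1], [-0.19, -0.0, 0.71, -3.75, -1]]
[[-0.14, -0.0, 0.72, -3.75, -1], [-0.09, -0.0, 0.73, -3.75, -1], [-0.05, -0.0, 0.73, -3.75, -1], [0.0, -0.0, 0.74, -3.75, -1], [0.05, -0.0, 0.73, 0, -1], [0.05, -0.0, 0.73, 0, -1], [0.05, -0.0, 0.73, 0, -1], [0.05, -0.0, 0.73, 0, -1]]
```

Emit:
servo_tool(series=[[0, 0.2, 0, 0, -1], [0, 0.0, 0, 0, -1], [0, -0.7, 0, 0, -1], [0, -0.7, 0, 0, -1], [0, -0.8, 0, 0, -1], [0, -0.8, 0, 0, -1], [0, -0.8, 0, 0, -1], [0, -0.4, 0, 0, -1]])

```text
clock: 4.7
tcp_pos: [0.4697, -0.3039, 0.2248]
ee_rot: [-0.653, 0.653, -0.27, 0.272]
contact_force: [-0.3, -0.3, -2.2]
grip_width: 0.035
```

Emit:
servo_tool(series=[[-0.48, 0, 0.55, -3.75, -1], [-0.45, 0, 0.59, -3.75, -1], [-0.41, 0, 0.61, -3.75, -1], [-0.37, 0, 0.64, -3.75, -1], [-0.32, 0, 0.66, -3.75, -1], [-0.28, 0, 0.68, -3.75, -1], [-0.23, 0, 0.7, -3.75, -1], [-0.19, 0, 0.71, -3.75, -1]])

```text
clock: 5.5
tcp_pos: [0.4854, -0.0676, 0.2223]
ee_rot: [-0.701, 0.701, -0.091, 0.092]
contact_force: [1.1, 0.2, -0.4]
grip_width: 0.0351
```

Emit:
servo_tool(series=[[-0.14, 0, 0.72, -3.75, -1], [-0.09, 0, 0.73, -3.75, -1], [-0.05, 0, 0.73, -3.75, -1], [0, 0, 0.74, -3.75, -1], [0.05, 0, 0.73, 0, -1], [0.05, 0, 0.73, 0, -1], [0.05, 0, 0.73, 0, -1], [0.05, 0, 0.73, 0, -1]])

```text
clock: 6.3
tcp_pos: [0.5015, 0.1666, 0.2223]
ee_rot: [0.707, -0.707, -0.0, -0.0]
contact_force: [1.4, -0.1, -1.3]
grip_width: 0.0353
```

Emit:
servo_tool(series=[[0, 0, 0, 0, -1], [0, 0, 0, 0, -1], [0, 0, 0, 0, -1], [0, 0, 0, 0, -1], [0, 0, 0, 0, -1], [0, 0, 0, 0, -1], [0, 0, 0, 0, -1], [0, 0, 0, 0, -1]])

```text
clock: 7.1
tcp_pos: [0.5015, 0.1654, 0.2217]
ee_rot: [0.707, -0.707, 0.0, -0.0]
contact_force: [-0.0, -0.1, -0.5]
grip_width: 0.0351
```

```bash

python3 - <<'E'
from h import *
s=manip.observe();m=cam("wrist");r=rot(s["ee_rot"])
im=manip.get_image("wrist");cv2.imwrite("pics/w4.png",im)
im2=manip.get_image("side")
cv2.imwrite("pics/s4.png",cv2.resize(im2[120:420,100:400],None,fx=2,fy=2,interpolation=cv2.INTER_CUBIC))
im3=manip.get_image("top")
cv2.imwrite("pics/t4.png",cv2.resize(im3[125:290,130:330],None,fx=3.6,fy=3.6,interpolation=cv2.INTER_CUBIC))
print(s["tcp_pos"],np.degrees(np.arctan2(r[1,0],r[0,0])),s["contact_force"],s["grip_width"],s["clock"])
P=s["tcp_pos"]
S=cam("side")
for dz in(-.063,-.055):print("side bottom",proj(S,[P+[0,0,dz],P+[0,0,dz+.08]]).round(1).tolist(),"wrist top",proj(m,[P+[0,0,dz+.08]]))
print("bottom rect",[ (proj(S,circ(P,.018,P[2]+dz)).min(0),proj(S,circ(P,.018,P[2]+dz)).max(0)) for dz in(-.063,-.055)])
print("pocket in wrist",proj(m,circ([.502,.1664],.032,.08,4)),proj(m,circ([.502,.1664],.022,.053,4)))
np.savez("w4.npz",tcp=P,**m)
E
```

```text
[0.50150601 0.16536567 0.22173051] -0.03072474544885505 [-0.0290764  -0.07677635 -0.48179744] 0.03507438599568979 7.1
side bottom [[272.8, 257.6], [270.1, 198.7]] wrist top [[319.21294352 375.33964046]]
side bottom [[272.5, 252.1], [269.8, 192.4]] wrist top [[319.26875754 392.53620551]]
bottom rect [(array([258.02770585, 249.88585641]), array([287.52314826, 265.75381044])), (array([257.67797669, 244.40594617]), array([287.35814749, 260.1064106 ]))]
pocket in wrist [[362.99310622 227.83387082]
 [319.35551489 184.75704336]
 [275.83275887 228.01023326]
 [319.45927613 267.91165585]] [[346.74088942 217.60018869]
 [319.28326697 190.63733688]
 [291.89967774 217.71220407]
 [319.35281954 243.40642696]]
```

View pics/w4.png

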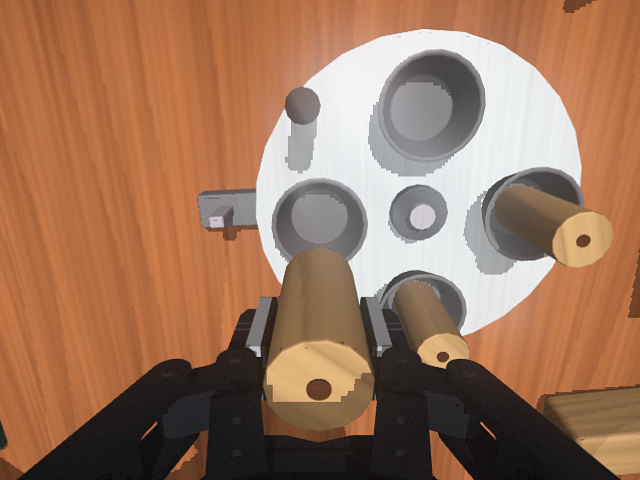

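View pics/s4.png

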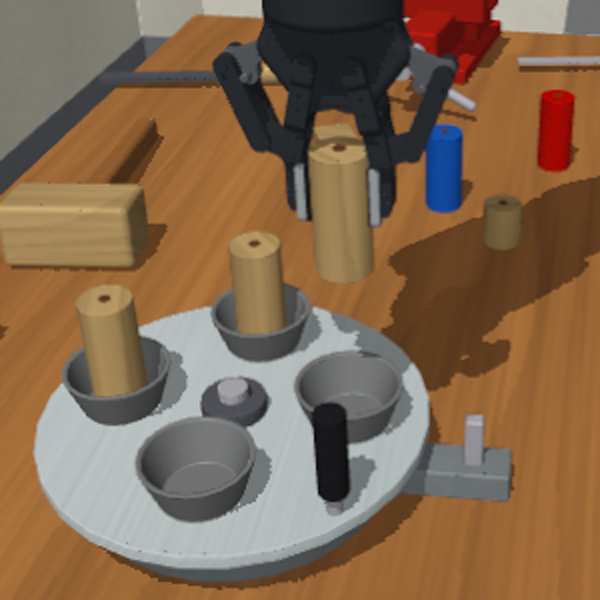

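View pics/t4.png

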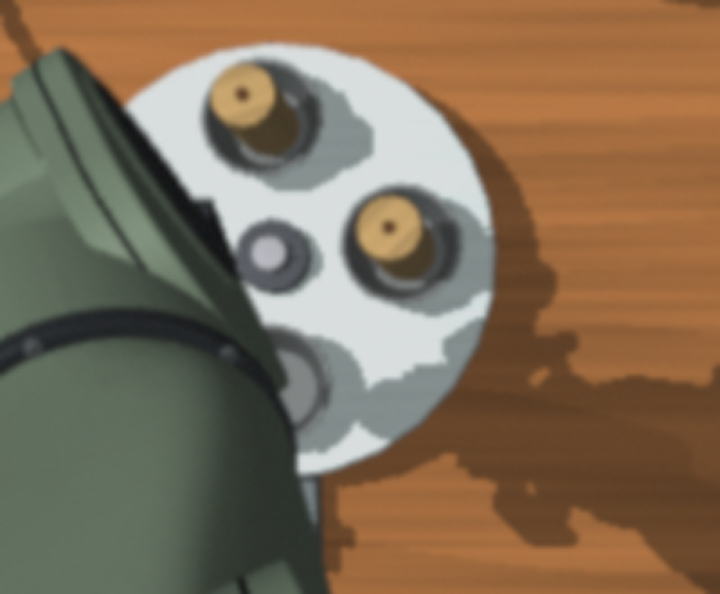

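Emit:
servo_tool(series=[[0.01, 0.5, 0.03, 0, -1], [0, 0.5, 0, 0, -1], [0, 0.5, 0, 0, -1], [0, 0.4, 0, 0, -1], [0, 0.4, 0, 0, -1], [0, 0.3, 0, 0, -1], [0, 0.12, 0, 0, -1], [0, 0, 0, 0, -1]])

```text
clock: 8.05
tcp_pos: [0.5018, 0.1667, 0.1127]
ee_rot: [-0.707, 0.707, -0.0, -0.0]
contact_force: [0.0, 0.2, 0.1]
grip_width: 0.0351
```

Emit:
servo_tool(series=[[0, 0.02, 0, 0, -1], [0, 0.02, 0, 0, -1], [0, 0.02, 0, 0, -1], [0, 0, 0, 0, -1], [0, 0, 0, 0, -1], [0, 0, 0, 0, -1], [0, 0, 0, 0, -1], [0, 0, 0, 0, -1]])

```text
clock: 8.85
tcp_pos: [0.5019, 0.1666, 0.1105]
ee_rot: [0.707, -0.707, 0.0, -0.0]
contact_force: [-0.1, -1.2, -0.5]
grip_width: 0.0353
```

```bash

python3 - <<'E'
from h import *
s=manip.observe();m=cam("wrist");r=rot(s["ee_rot"])
im2=manip.get_image("side")
cv2.imwrite("pics/s5.png",cv2.resize(im2[180:380,150:350],None,fx=3,fy=3,interpolation=cv2.INTER_CUBIC))
P=s["tcp_pos"];print(P,s["contact_force"],s["grip_width"],s["clock"])
S=cam("side");print(proj(S,[[P[0],P[1],.133],[P[0],P[1],.136],[.502,.1664,.08]]))
E
```

```text
[0.50191982 0.16664871 0.11054496] [-0.1223096  -1.15216922 -0.46672377] 0.03534531578075591 8.85
[[273.03920738 275.60857419]
 [272.94495864 273.60980372]
 [274.62838067 309.32488893]]
```

View pics/s5.png

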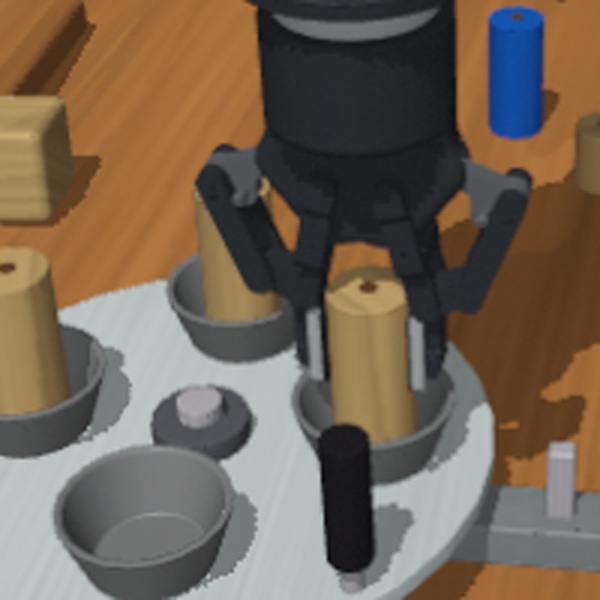

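Emit:
servo_tool(series=[[0, 0.02, 0, 0, -1], [0, 0, 0, 0, -1], [0, 0.02, 0, 0, -1], [0, 0, 0, 0, -1], [0, 0.01, 0, 0, -1], [0, 0, 0, 0, -1], [0, 0, 0, 0, -1], [0, 0, 0, 0, -1]])

```text
clock: 9.7
tcp_pos: [0.5019, 0.1666, 0.1085]
ee_rot: [0.707, -0.707, 0.0, -0.0]
contact_force: [-0.7, -0.0, -0.0]
grip_width: 0.0349
```

Emit:
servo_tool(series=[[0, 0.02, 0, 0, -1], [0, 0, 0, 0, -1], [0, 0.02, 0, 0, -1], [0, 0, 0, 0, -1], [0, 0, 0, 0, -1], [0, 0, 0, 0, -1], [0, 0, 0, 0, -1], [0, 0, 0, 0, -1]])

```text
clock: 10.5
tcp_pos: [0.502, 0.1668, 0.1081]
ee_rot: [0.707, -0.707, -0.0, -0.0]
contact_force: [-6.9, -1.0, 27.7]
grip_width: 0.0352
```

Emit:
servo_tool(series=[[0, -0.03, 0, 0, -1], [0, 0, 0, 0, -1], [0, 0, 0, 0, 0.5], [0, 0, 0, 0, 0.5], [0, 0, 0, 0, 0.5], [0, 0, 0, 0, 0.5], [0, 0, 0, 0, 0.5], [0, 0, 0, 0, 0.5]])

```text
clock: 11.3
tcp_pos: [0.5019, 0.1666, 0.1081]
ee_rot: [0.707, -0.707, 0.0, -0.0]
contact_force: [0.4, -0.8, 0.4]
grip_width: 0.0641
```

Emit:
servo_tool(series=[[0, -0.3, 0, 0, 0.5], [0, -0.5, 0, 0, 0.5], [0, -0.7, 0, 0, 0.5], [0, -0.8, 0, 0, 0.5], [0, -0.8, 0, 0, 0.5], [0, -0.2, 0, 0, 0.5], [0, 0, 0, 0, 0.5], [0, 0, 0, 0, 0.5]])

```text
clock: 12.1
tcp_pos: [0.5016, 0.1665, 0.2396]
ee_rot: [-0.707, 0.707, -0.0, -0.0]
contact_force: [-0.2, 0.4, 0.1]
grip_width: 0.0643
```

```bash

python3 - <<'E'
from h import *
s=manip.observe();m=cam("wrist");r=rot(s["ee_rot"])
im=manip.get_image("wrist")
im2=manip.get_image("side")
cv2.imwrite("pics/s6.png",np.hstack([cv2.resize(im2[200:400,100:360],None,fx=1.5,fy=1.5),cv2.resize(im,(400,300))]))
cv2.imwrite("pics/w6.png",im)
P=s["tcp_pos"];print(P,s["contact_force"],s["grip_width"],s["clock"])
S=cam("side");print("exp side",proj(S,[[.502,.1664,.133]]),"wrist blank top/handle top/pk-1 rim ctr/full rims",proj(m,[[.502,.1664,.133],[.4924,.2492,.125],[.576,.248,.08],[.584,.092,.08]]))
E
```

```text
[0.50162667 0.1664553  0.23963667] [-0.17074888  0.41976238  0.08871821] 0.06434837983655448 12.1
exp side [[273.0214921 275.490828 ]] wrist blank top/handle top/pk-1 rim ctr/full rims [[319.49308765 246.05739787]
 [303.16635606 110.83033221]
 [423.73340166 111.6596859 ]
 [416.49572725 306.35779882]]
```

View pics/s6.png

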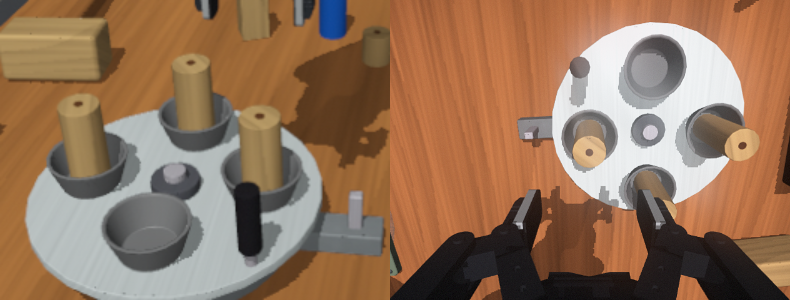

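View pics/w6.png

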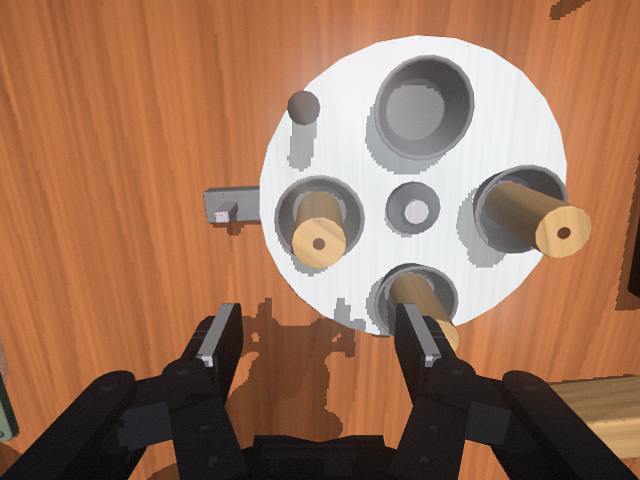

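```bash

python3 - <<'E'
from h import *
plan([.4925,.2508,.2396],47.6,8,.5,7)
E
```

```text
from [0.5015 0.1665 0.2392] -0.02 t 12.2
[[-0.03, -0.0, 0.26, -6.8, 0.5], [0.0, -0.0, 0.26, -6.8, 0.5], [0.03, -0.0, 0.26, -6.8, 0.5], [0.07, -0.0, 0.26, -6.8, 0.5], [0.1, -0.0, 0.25, -6.8, 0.5], [0.12, -0.0, 0.23, -6.8, 0.5], [0.15, -0.0, 0.22, -6.8, 0.5], [0.18, -0.0, 0.2, 0, 0.5]]
```

Emit:
servo_tool(series=[[-0.03, 0, 0.26, -6.8, 0.5], [0, 0, 0.26, -6.8, 0.5], [0.03, 0, 0.26, -6.8, 0.5], [0.07, 0, 0.26, -6.8, 0.5], [0.1, 0, 0.25, -6.8, 0.5], [0.12, 0, 0.23, -6.8, 0.5], [0.15, 0, 0.22, -6.8, 0.5], [0.18, 0, 0.2, 0, 0.5]])

```text
clock: 13.0
tcp_pos: [0.4926, 0.251, 0.2393]
ee_rot: [0.647, -0.647, -0.285, 0.286]
contact_force: [0.3, 0.3, 0.3]
grip_width: 0.0641
```

Emit:
servo_tool(series=[[0, 0, 0, 0, 0.5], [0, 0, 0, 0, 0.5], [0, 0, 0, 0, 0.5], [0, 0, 0, 0, 0.5], [0, 0, 0, 0, 0.5], [0, 0, 0, 0, 0.5], [0, 0, 0, 0, 0.5], [0, 0, 0, 0, 0.5]])

```text
clock: 13.8
tcp_pos: [0.4928, 0.2508, 0.2401]
ee_rot: [0.647, -0.647, -0.285, 0.285]
contact_force: [0.6, -0.4, -0.0]
grip_width: 0.0637
```

```bash

python3 - <<'E'
from h import *
s=manip.observe();m=cam("wrist");r=rot(s["ee_rot"])
im=manip.get_image("wrist")
im2=manip.get_image("side");cv2.imwrite("pics/s7.png",im2)
cv2.imwrite("pics/w7.png",im)
P=s["tcp_pos"];print(P,np.degrees(np.arctan2(r[1,0],r[0,0])),s["contact_force"],s["grip_width"],s["clock"],s["qpos"].round(2))
print("wrist handle",proj(m,[[.4925,.2508,.125],[.4925,.2508,.065],[.4925,.2558,.125],[.4975,.2508,.125]]))
E
```

```text
[0.49279676 0.25076776 0.24013589] 47.56668544695595 [ 0.56727986 -0.35171531 -0.00380959] 0.06372536284689141 13.8 [-0.27  0.72 -0.51  1.58  0.41  0.95 -0.08]
wrist handle [[318.19063105 241.24789199]
 [318.17768027 216.42947708]
 [323.72978966 236.46654568]
 [323.225126   246.41127663]]
```

View pics/w7.png

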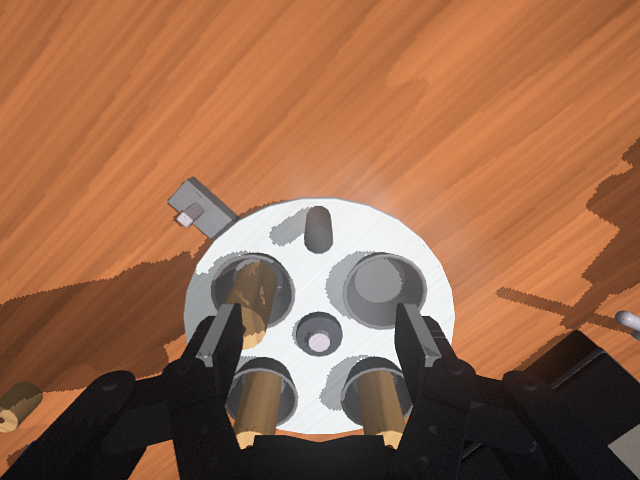

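View pics/s7.png

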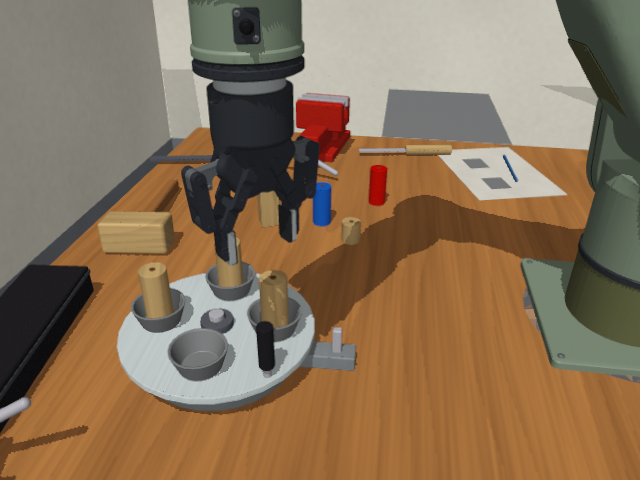

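Emit:
servo_tool(series=[[0, 0.55, 0, 0, 0.5], [0, 0.55, 0, 0, 0.5], [0, 0.55, 0, 0, 0.5], [0, 0.55, 0, 0, 0.5], [0, 0.5, 0, 0, 0.5], [0, 0.35, 0, 0, 0.5], [0, 0.17, 0, 0, 0.5], [0, 0, 0, 0, 0.5]])

```text
clock: 14.7
tcp_pos: [0.4926, 0.2508, 0.1109]
ee_rot: [0.647, -0.647, -0.285, 0.286]
contact_force: [0.5, 0.3, -0.2]
grip_width: 0.0638
```

Emit:
servo_tool(series=[[0, 0, 0, 0, -0.42], [0, 0, 0, 0, -0.42], [0, 0, 0, 0, -0.42], [0, 0, 0, 0, -0.42], [0, 0, 0, 0, -0.42], [0, 0, 0, 0, -0.42], [0, 0, 0, 0, -0.42], [0, 0, 0, 0, -0.42]], force=20)

```text
clock: 15.5
tcp_pos: [0.4928, 0.2508, 0.1113]
ee_rot: [0.647, -0.647, -0.285, 0.285]
contact_force: [-0.1, 0.3, -0.6]
grip_width: 0.0249
```

```bash

python3 - <<'E'
from h import *
s=manip.observe()
im=manip.get_image("wrist");im2=manip.get_image("side")
cv2.imwrite("pics/s8.png",np.hstack([cv2.resize(im2[200:400,100:360],None,fx=1.5,fy=1.5),cv2.resize(im,(400,300))]))
print(s["tcp_pos"],s["contact_force"],s["grip_width"],s["clock"])
E
```

```text
[0.49278454 0.25081375 0.11132027] [-0.06120965  0.32552969 -0.61823672] 0.024896433936458864 15.5
```

View pics/s8.png

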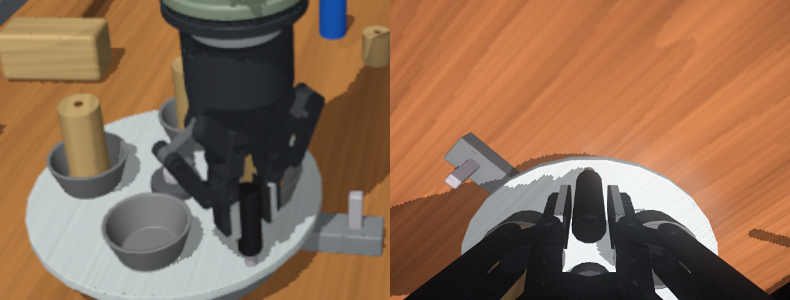

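Emit:
servo_tool(series=[[-0.116, 0, -0.002, -2.25, -0.42], [-0.116, 0, -0.002, -2.25, -0.42], [-0.116, 0, -0.002, -2.25, -0.42], [-0.116, 0, -0.002, -2.25, -0.42], [-0.116, 0, -0.002, -2.25, -0.42], [-0.116, 0, -0.002, -2.25, -0.42], [-0.116, 0, -0.002, -2.25, -0.42], [-0.116, 0, -0.002, -2.25, -0.42]])

```text
clock: 16.4
tcp_pos: [0.4722, 0.2197, 0.1114]
ee_rot: [0.594, -0.594, -0.384, 0.384]
contact_force: [1.9, 2.1, -0.2]
grip_width: 0.025
```

Emit:
servo_tool(series=[[-0.116, 0, -0.002, -2.25, -0.42], [-0.116, 0, -0.002, -2.25, -0.42], [-0.116, 0, -0.003, -2.25, -0.42], [-0.116, 0, -0.002, -2.25, -0.42], [-0.116, 0, -0.002, -2.25, -0.42], [-0.116, 0, -0.002, -2.25, -0.42], [-0.116, 0, -0.003, -2.25, -0.42], [-0.116, 0, -0.002, -2.25, -0.42]])

```text
clock: 17.2
tcp_pos: [0.4625, 0.184, 0.1114]
ee_rot: [0.526, -0.526, -0.472, 0.472]
contact_force: [2.3, 2.3, 0.0]
grip_width: 0.0247
```

```bash

python3 - <<'E'
from h import *
s=manip.observe();r=rot(s["ee_rot"]);P=s["tcp_pos"]
im=manip.get_image("wrist");im2=manip.get_image("side")
cv2.imwrite("pics/s9.png",np.hstack([cv2.resize(im2[200:400,100:360],None,fx=1.5,fy=1.5),cv2.resize(im,(400,300))]))
d=P[:2]-[.58,.171]
print(P,s["contact_force"],s["torque"],s["grip_width"],s["clock"],"yaw",np.degrees(np.arctan2(r[1,0],r[0,0])),"r",np.hypot(*d),"th",np.degrees(np.arctan2(d[1],d[0]))-137.6,s["qpos"].round(2))
E
```

```text
[0.46251087 0.18399298 0.11138375] [2.26356478 2.31949686 0.03768303] [ 0.50486903 -0.51085407  0.0256635 ] 0.024726727254195172 17.2 yaw 83.75949609595514 r 0.11820538572167262 th 36.08937213803944 [-0.15  0.87 -0.53  1.9   0.78  0.59  0.25]
```

View pics/s9.png

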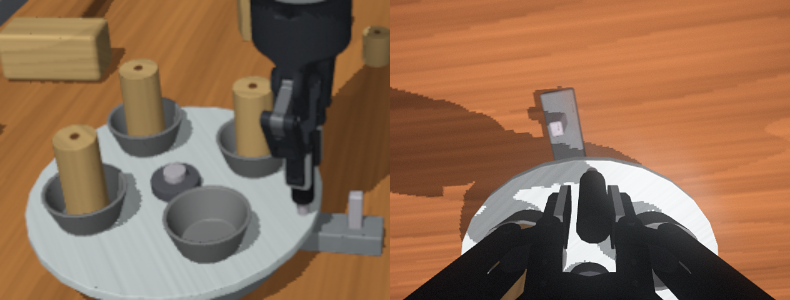

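Emit:
servo_tool(series=[[-0.116, 0, -0.002, -2.25, -0.42], [-0.116, 0, -0.002, -2.25, -0.42], [-0.116, 0, -0.003, -2.25, -0.42], [-0.116, 0, -0.002, -2.25, -0.42], [-0.116, 0, -0.002, -2.25, -0.42], [-0.116, 0, -0.002, -2.25, -0.42], [-0.116, 0, -0.003, -2.25, -0.42], [-0.116, 0, -0.002, -2.25, -0.42]])

```text
clock: 18.1
tcp_pos: [0.4641, 0.1474, 0.1114]
ee_rot: [-0.447, 0.447, 0.548, -0.548]
contact_force: [0.8, 2.0, -0.1]
grip_width: 0.0249
```

Emit:
servo_tool(series=[[-0.116, 0, -0.002, -2.25, -0.42], [-0.116, 0, -0.002, -2.25, -0.42], [-0.116, 0, -0.003, -2.25, -0.42], [-0.116, 0, -0.002, -2.25, -0.42], [-0.116, 0, -0.002, -2.25, -0.42], [-0.116, 0, -0.002, -2.25, -0.42], [-0.116, 0, -0.003, -2.25, -0.42], [-0.116, 0, -0.002, -2.25, -0.42]])

```text
clock: 18.9
tcp_pos: [0.477, 0.1126, 0.1113]
ee_rot: [0.356, -0.355, -0.611, 0.611]
contact_force: [-0.4, -0.1, -0.0]
grip_width: 0.0248
```

```bash

python3 - <<'E'
from h import *
s=manip.observe();r=rot(s["ee_rot"]);P=s["tcp_pos"]
im=manip.get_image("wrist");im2=manip.get_image("side")
cv2.imwrite("pics/s10.png",np.hstack([cv2.resize(im2[200:400,100:360],None,fx=1.5,fy=1.5),cv2.resize(im,(400,300))]))
d=P[:2]-[.58,.171]
print(P,s["contact_force"],s["grip_width"],s["clock"],"yaw",np.degrees(np.arctan2(r[1,0],r[0,0])),"r",np.hypot(*d),"th",np.degrees(np.arctan2(d[1],d[0]))%360-137.6,s["qpos"].round(2))
E
```

```text
[0.47697384 0.11260276 0.1112726 ] [-0.42109896 -0.1472203  -0.02244165] 0.02482104962490872 18.9 yaw 119.65352582658399 r 0.11842561561371899 th 71.94541171649755 [ 0.08  0.91 -0.71  1.93  0.94  0.68  0.86]
```

View pics/s10.png

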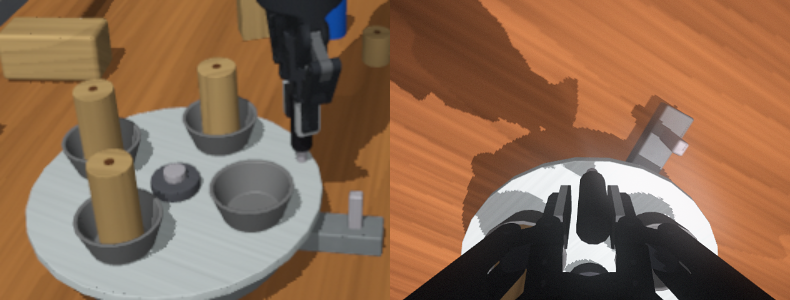

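Emit:
servo_tool(series=[[-0.116, 0, -0.002, -2.25, -0.42], [-0.116, 0, -0.002, -2.25, -0.42], [-0.116, 0, -0.003, -2.25, -0.42], [-0.116, 0, -0.002, -2.25, -0.42], [-0.116, 0, -0.002, -2.25, -0.42], [-0.116, 0, -0.002, -2.25, -0.42], [-0.116, 0, -0.003, -2.25, -0.42], [-0.116, 0, -0.002, -2.25, -0.42]])

```text
clock: 19.8
tcp_pos: [0.5, 0.0839, 0.1113]
ee_rot: [0.256, -0.256, -0.659, 0.659]
contact_force: [1.0, -0.2, 0.2]
grip_width: 0.0245
```

Emit:
servo_tool(series=[[0, 0, 0, 0, -0.42], [0, 0, 0, 0, -0.42], [0, 0, 0, 0, -0.2], [0, 0, 0, 0, 0], [0, 0, 0, 0, 0.4], [0, 0, 0, 0, 0.4], [0, 0, 0, 0, 0.4], [0, 0, 0, 0, 0.4]])

```text
clock: 20.6
tcp_pos: [0.5002, 0.0839, 0.1114]
ee_rot: [-0.256, 0.256, 0.659, -0.659]
contact_force: [-0.1, -1.3, -0.1]
grip_width: 0.0598
```

```bash

python3 - <<'E'
from h import *
s=manip.observe();r=rot(s["ee_rot"]);P=s["tcp_pos"]
im=manip.get_image("wrist");im2=manip.get_image("side")
cv2.imwrite("pics/s11.png",np.hstack([cv2.resize(im2[200:400,100:360],None,fx=1.5,fy=1.5),cv2.resize(im,(400,300))]))
d=P[:2]-[.58,.171]
print(P,s["contact_force"],s["grip_width"],s["clock"],"yaw",np.degrees(np.arctan2(r[1,0],r[0,0])),"r",np.hypot(*d),"th",np.degrees(np.arctan2(d[1],d[0]))%360-137.6,s["qpos"].round(2))
E
```

```text
[0.50020038 0.08389505 0.11135705] [-0.11680611 -1.25368697 -0.06102828] 0.05983687146901751 20.6 yaw 137.56627628388932 r 0.11813235296860525 th 89.90620885724138 [ 0.18  0.95 -0.8   1.87  0.97  0.78  1.23]
```

View pics/s11.png

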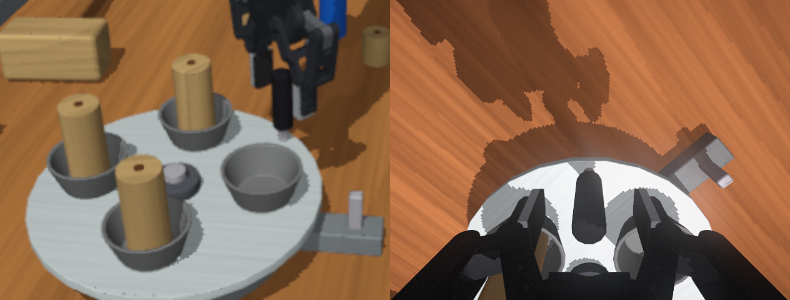

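Emit:
servo_tool(series=[[0, -0.4, 0, 0, 0.4], [0, -0.6, 0, 0, 0.4], [0, -0.7, 0, 0, 0.4], [0, -0.7, 0, 0, 0.4], [0, -0.7, 0, 0, 0.4], [0, -0.5, 0, 0, 0.4], [0, 0, 0, 0, 0.4], [0, 0, 0, 0, 0.4]])

```text
clock: 21.5
tcp_pos: [0.5002, 0.0837, 0.2551]
ee_rot: [0.256, -0.256, -0.659, 0.659]
contact_force: [0.1, -0.5, -0.3]
grip_width: 0.0597
```

Emit:
servo_tool(series=[[0, 0, 0, 8, 0.4], [-0.4, 0, 0, 8, 0.4], [-0.6, 0, 0, 8, 0.4], [-0.6, 0, 0.2, 8, 0.4], [-0.6, 0, 0.3, 0, 0.4], [-0.6, 0, 0.3, 0, 0.4], [-0.4, 0, 0.2, 0, 0.4], [0, 0, 0, 0, 0.4]])

```text
clock: 22.3
tcp_pos: [0.5109, -0.0468, 0.2542]
ee_rot: [0.429, -0.428, -0.562, 0.563]
contact_force: [-0.5, 0.6, 0.3]
grip_width: 0.0593
```

```bash

python3 - <<'E'
from h import *
s=manip.observe();P=s["tcp_pos"]
im=manip.get_image("top");im2=manip.get_image("side")
cv2.imwrite("pics/t12.png",cv2.resize(im[125:290,130:290],None,fx=3.6,fy=3.6,interpolation=cv2.INTER_CUBIC))
cv2.imwrite("pics/s12.png",cv2.resize(im2[200:400,100:360],None,fx=3,fy=3,interpolation=cv2.INTER_CUBIC))
print(P,s["contact_force"],s["clock"])
T,S=cam("top"),cam("side")
def pp(deg,r,z):
    a=np.radians(182.9+deg);return [.580+r*np.cos(a),.1707+r*np.sin(a),z]
for l,p in(("blank",pp(90,.078,.133)),("handle",pp(45,.118,.125)),("empty0",pp(0,.078,.08)),("b2",pp(180,.078,.133)),("b3",pp(270,.078,.133))):
    print(l,((proj(T,[p])-[130,125])*3.6).round(),((proj(S,[p])-[100,200])*3).round())
E
```

```text
[ 0.51094107 -0.04682776  0.25419186] [-0.45323542  0.5575484   0.30257691] 22.3
blank [[386. 225.]] [[382. 121.]]
handle [[403. 378.]] [[563. 140.]]
empty0 [[266. 383.]] [[523. 328.]]
b2 [[239.  91.]] [[158. 203.]]
b3 [[100. 238.]] [[279. 330.]]
```

View pics/t12.png

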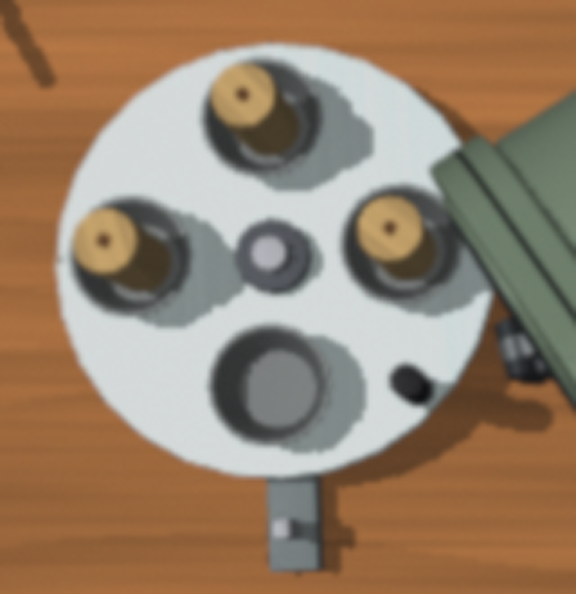

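View pics/s12.png

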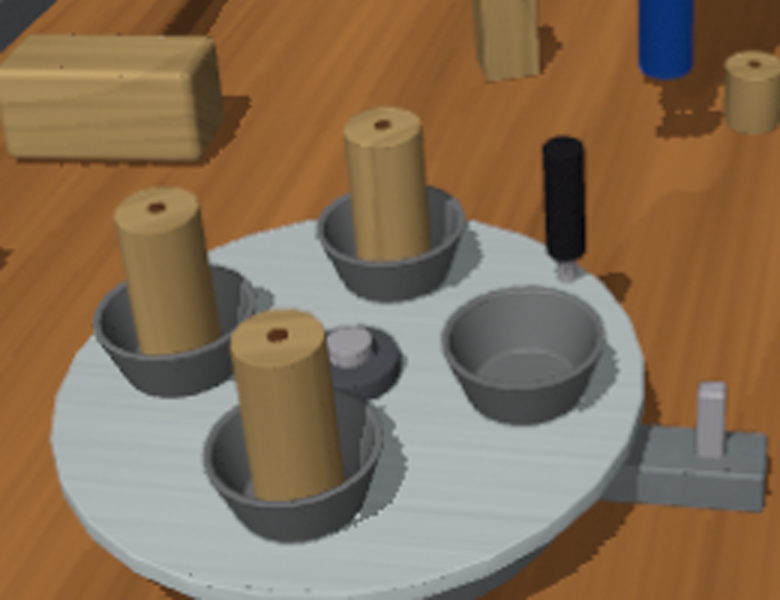

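```bash
python3 -c "
from plant import manip
s=manip.observe();print(s['clock'],abs(s['qd']).max());print(manip.close_job())"
```

```text
22.4 0.020103666927293345
the job is handed in; nothing more can be done
None
```

I put the tall round beech blank in the loading-station pocket, let it go, and turned the disc one click anticlockwise. I then backed the arm clear and handed the job in at 22.4 s. The hand-in gave no verdict.

**Placing:** I lowered the blank until it met the pocket floor, with about 28 N on the wrist. It stayed upright after release, its top close to where the camera calibration puts 133 mm.

**Turning:** I closed the jaws loosely round the black handle and followed its arc through 90 degrees. Side forces stayed around 3 N.

**Last checks:**
- The final top and side pictures show all three blanks upright in their cups.
- The cups line up with their starting positions, and the empty cup is now beside the post.
- The handle is about a quarter turn on from where it started.
- The arm is clear of everything. The stub, the square blank and the blue blank that show in the last pictures are still standing; the red one was not in them.

**What went wrong or disagreed:**
- **Stray move:** just before lifting the blank I commanded about 8 mm downwards by mistake. It slid about 6.5 mm in the grip; I measured that in the pictures and allowed for it when placing. I did not see the peak force of that push.
- **Camera readings:** the side and top pictures differed by up to about 3.5 mm, so I used the wrist camera to settle where the blank, pocket and handle were.

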